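# Level the soap balance in the laundry room

### The arm

A 6-joint arm with a two-finger parallel gripper is mounted at the origin on the work surface. World frame = base frame: x ahead of the robot, y to its left, z up, the work surface at z = 0. Lengths are in mm, angles in rad, forces in N, time in s.
With the tool pointing down it reaches from about 400 to 925 mm from the base axis. Payload 12.5 kg.
Tool frame: the origin (TCP) lies between the finger pads; the fingertips stand 25 mm ahead of it and the grasp point (between the pads) lies 6 mm ahead of it; z points along the fingers, y is the line along which they close (so a half turn about z gives the same grasp; the last joint's range is limited). The gripper opens to 95 mm and grips with 3 to 60 N. Pads are 20 mm wide; open, the fingers measure 119 mm over their backs; the gripper's body (75 mm by 180 mm) begins 59 mm behind the grasp point.
Start: joints at [1.178, 0.491, 1.559, -0, 1.092, -0.106], TCP at [176.785, 599.492, 239.661] pointing down, gripper open.
Joint ranges: [-3.1, 3.1], [-0.84, 2.19], [0.05, 2.79], [-1.13, 4.28], [0.06, 2.93], [-2.69, 2.69]. Speed limits (rad/s): [2.22, 2.22, 2.79, 3.14, 3.14, 3.14].

### API

Orientations are given as a unit quaternion [w, x, y, z].
In Python, from bench import ctrl gives the robot as it stands. The module is installed in compiled form; this text tells all that it offers.
- The arm moves only by the tool drive_tool, never from a script. Its argument "moves" is a list that holds one entry, the list of rows, each a list of 4 numbers: the shift along the world's x, y, z in cm, then the turn about the world's z in units of 6 degrees (1.0 is 6 degrees). In form: [[[dx, dy, dz, spin], ...]]. A call has 1 to 12 rows; each row shifts and turns the commanded pose from where the row before left it; what a row does not reach is not made up. A row lasts 1/10 s, in which the tool goes at most 50 mm and 8.59 degrees, less where a joint would pass 70% of its speed; a pose out of reach is approached as far as the arm can. A call with a gripper value outside its range is refused whole. "grip" is the closure, from -1 (fully open) to 1 (shut), set as the call begins (left out, the last holds). The fingers move at their own pace and stop on an object; "squeeze" is the grip in N (left out, the last holds). Time passes only in rows, so rows that do not move let the fingers close. It gives the time, the measured TCP pose, the force, the opening and the grip force at its end, in the units of the state.
- ctrl.get_obs(): the state, without advancing time (a new reading comes with each control period).
- ctrl.snapshot(name): name is "side" or "top"; returns a dict with "frame" (480x640x3 uint8, red, green, blue), "fov_y" (degrees; the focal length in pixels is half the picture's height over the tangent of half this angle, whatever the lens; pixels are square), "cx", "cy" (the principal point, pixels), "view" (4x4, takes a point from world to camera coordinates). Camera axes: x right, y up, looking along -z (the intrinsics and any distortion apply to the point x, -y, -z); pixel columns grow to the right and rows downward; lengths in mm; the calibration is good to about 2 mm. A picture is of the moment at which its call begins. There is no depth.
- ctrl.hand_in(): hands the job in; it is judged then, once.
The state is a dict: "t": time; "joint_pos": joint angles; "qd": joint speeds; "tau": joint torques, N m; "ee_pos": TCP position; "tool_rot": TCP orientation; "ft_force": force on the tool from outside, world axes, zero at the start; "torque": the same for the moment, N m; "gripper_width": opening from 0.0 (shut) to 1.0 (fully open); "gripper_force": force on a finger pad.
Only numpy, scipy, OpenCV 4.12 (cv2) and the standard library are available. Lean on these libraries where they do the work, as an engineer would, in place of code of your own. Each camera call takes 0.05 s, during which the arm holds its last target. There are 200 camera calls.

### The job

The soap on the two-pan balance is to be shared equally between two washers, but one pan sits lower than the other. Move soap from pan to pan until both sit level, with all four bars that are on the balance still in the pans, each lying flat on the pan's floor and none on top of another; the large bar weighs as much as three small ones.

Things in the scene. Friction and masses are not known exactly. Their poses are not given: they have to be found in the camera images.
- large_center (a point): the one large cream-coloured soap bar on the balance, 62 x 96 x 50 mm high, 300 g; the point is its centre (25 mm above its underside), x along the 62 mm side, y along the 96 mm side, z up
- small_a_center (a point): one of three identical small cream-coloured soap blocks on the balance, 46 x 42 x 50 mm high, 100 g, friction about that of wood; the point is its centre (25 mm above its underside), x along the 46 mm side, y along the 42 mm side, z up. (A fourth, spare block like it lies in a white dish on the table and is not part of the job.)
- small_b_center (a point): one of three identical small cream-coloured soap blocks on the balance, 46 x 42 x 50 mm high, 100 g, friction about that of wood; the point is its centre (25 mm above its underside), x along the 46 mm side, y along the 42 mm side, z up
- small_c_center (a point): one of three identical small cream-coloured soap blocks on the balance, 46 x 42 x 50 mm high, 100 g, friction about that of wood; the point is its centre (25 mm above its underside), x along the 46 mm side, y along the 42 mm side, z up
- pan_left_floor (a point): the left (+y) pan of the two-pan balance: a steel tray 250 x 150 mm, wall 4 mm thick, 10 mm above its floor. The point is the centre of its floor, x along the 250 mm, y along the 150 mm, z up; 116 mm above the table when level; 260 mm from the other pan's centre. The coupled pans stay horizontal: one sinks up to 9 mm as the other rises as much; 100 g more shifts each by 8 mm, settling within 1 s
- pan_right_floor (a point): the right (-y) pan of the two-pan balance: a steel tray 250 x 150 mm, wall 4 mm thick, 10 mm above its floor. The point is the centre of its floor, x along the 250 mm, y along the 150 mm, z up; 116 mm above the table when level; moves opposite to the left one. Each pan starts with two bars, 75 mm to -x and +x of its centre; its middle is free
Mind the look-alikes: they are no part of the job. Leave any pink look-alike of the part that bears small_b_center alone. Leave any blue look-alike of the part that bears large_center alone.

How it is judged (in metres and radians):
At the end, for the whole second after the job is handed in: Pan floors level within 6 mm; the large bar in one pan, all three small blocks in the other, each centre within 110 mm (long side) and 60 mm (short side) of its pan's centre and 15 to 35 mm above the pan's floor (flat, not stacked) (z of pan_left_floor in the frame of pan_right_floor between -0.006 and 0.006 m and ((x of large_center in the frame of pan_left_floor between -0.11 and 0.11 m and y of large_center in the frame of pan_left_floor between -0.06 and 0.06 m and z of large_center in the frame of pan_left_floor between 0.015 and 0.035 m and x of small_a_center in the frame of pan_right_floor between -0.11 and 0.11 m and y of small_a_center in the frame of pan_right_floor between -0.06 and 0.06 m and z of small_a_center in the frame of pan_right_floor between 0.015 and 0.035 m and x of small_b_center in the frame of pan_right_floor between -0.11 and 0.11 m and y of small_b_center in the frame of pan_right_floor between -0.06 and 0.06 m and z of small_b_center in the frame of pan_right_floor between 0.015 and 0.035 m and x of small_c_center in the frame of pan_right_floor between -0.11 and 0.11 m and y of small_c_center in the frame of pan_right_floor between -0.06 and 0.06 m and z of small_c_center in the frame of pan_right_floor between 0.015 and 0.035 m) or (x of large_center in the frame of pan_right_floor between -0.11 and 0.11 m and y of large_center in the frame of pan_right_floor between -0.06 and 0.06 m and z of large_center in the frame of pan_right_floor between 0.015 and 0.035 m and x of small_a_center in the frame of pan_left_floor between -0.11 and 0.11 m and y of small_a_center in the frame of pan_left_floor between -0.06 and 0.06 m and z of small_a_center in the frame of pan_left_floor between 0.015 and 0.035 m and x of small_b_center in the frame of pan_left_floor between -0.11 and 0.11 m and y of small_b_center in the frame of pan_left_floor between -0.06 and 0.06 m and z of small_b_center in the frame of pan_left_floor between 0.015 and 0.035 m and x of small_c_center in the frame of pan_left_floor between -0.11 and 0.11 m and y of small_c_center in the frame of pan_left_floor between -0.06 and 0.06 m and z of small_c_center in the frame of pan_left_floor between 0.015 and 0.035 m))); the robot touches nothing.
It also fails if it takes over 37 s, if anything falls off the work surface, if the arm or the gripper's body presses on something with over 40 N, if the wrist force passes 120 N, or if a joint passes its speed limit or range.

## Working session

There is one attempt and no reset: what is moved stays moved. The work goes in short steps, Python scripts to look and compute and a tool call to move; the robot and the scene stay as the last step left them, time stands still between calls to the robot, and variables do not carry over. Pictures are saved under pics/ and viewed, at most 10 in all, crops included, and the job is handed in when it is done.

Besides the shell and the picture viewer there is one more tool, called after "Request:" as name(argument=value, ...) on one line, values as JSON. drive_tool: Moves the arm, as the interface text tells. Its arguments: {"type":"object","properties":{"moves":{"type":"array"},"grip":{"type":"number"},"squeeze":{"type":"number"}},"required":["moves"]}

```bash
mkdir -p pics
cat > h.py <<'E'
import numpy as np, cv2
from bench import ctrl
def snap(n,f):
    s=ctrl.snapshot(n); cv2.imwrite('pics/'+f,s['frame'][:,:,::-1]); return s
def ray(s,u,v,z):
    f=240/np.tan(np.radians(s['fov_y'])/2); V=np.array(s['view']); R=V[:3,:3]; c=-R.T@V[:3,3]
    d=R.T@np.array([(u-s['cx'])/f,-(v-s['cy'])/f,-1]); return c+d*(z-c[2])/d[2]
E
python3 - <<'E'
from h import *
import pickle
for n in('top','side'):
    s=snap(n,n+'1.png'); pickle.dump(s,open(n+'1.pkl','wb')); print({k:v for k,v in s.items() if k!='frame'})
print(ctrl.get_obs())
E
```

```text
{'fov_y': 46.9814629701292, 'cx': 319.67840281464083, 'cy': 238.86623609175876, 'view': array([[-7.90016153e-03, -9.99960555e-01,  4.05898987e-03,
        -2.71701914e+01],
       [ 9.76606316e-01, -6.84323428e-03,  2.14926206e-01,
        -5.40921667e+02],
       [-2.14889951e-01,  5.66198688e-03,  9.76621857e-01,
        -8.85784009e+02],
       [ 0.00000000e+00,  0.00000000e+00,  0.00000000e+00,
         1.00000000e+00]])}
{'fov_y': 47.42596496159221, 'cx': 318.60240293766543, 'cy': 234.1243952330809, 'view': array([[ 1.52616046e-02, -9.99766109e-01,  1.53235309e-02,
        -3.00348608e+01],
       [ 6.28892474e-01,  2.15123056e-02,  7.77194619e-01,
        -4.25394259e+02],
       [-7.77342485e-01, -2.22438369e-03,  6.29073694e-01,
        -4.69731067e+02],
       [ 0.00000000e+00,  0.00000000e+00,  0.00000000e+00,
         1.00000000e+00]])}
{'t': 0.1, 'joint_pos': array([ 1.17839281e+00,  4.91497726e-01,  1.55938679e+00, -1.28369990e-05,
        1.09171942e+00, -1.05622355e-01]), 'qd': array([ 0.00026428, -0.00107429, -0.00303366, -0.00107018, -0.00162844,
        0.00072138]), 'tau': array([ 2.62945607e-03, -6.13623691e+01, -2.58606434e+01,  6.93926169e-02,
        4.70393489e-02, -2.72780659e-05]), 'ee_pos': array([176.71102041, 599.29566262, 239.12173342]), 'tool_rot': array([-1.19096011e-04,  1.42896764e-01,  9.89737470e-01, -4.91451789e-04]), 'ft_force': array([0.23107497, 0.13776257, 0.03302367]), 'torque': array([ 0.01222127, -0.05640726,  0.00708176]), 'gripper_force': 0.0, 'gripper_width': 1.0019426875111865}
```

View pics/top1.png

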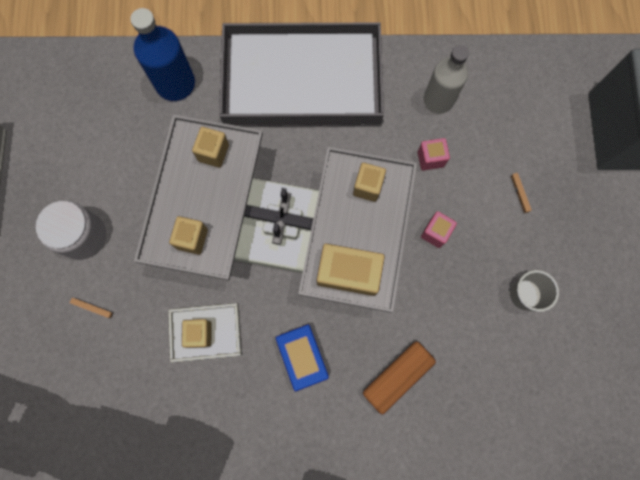

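View pics/side1.png

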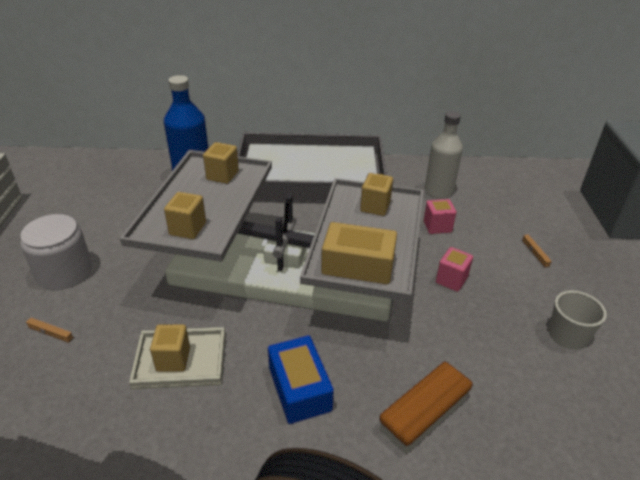

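The top view shows the right pan lower, holding the large bar (350,268) and a small block (370,181). The left pan holds smalls at (209,146) and (187,234). The side view confirms this. The job is to move the right pan's small block to the middle of the left pan.

Run:
```python
from h import *
import pickle
s=pickle.load(open('top1.pkl','rb')); f=s['frame']
a=cv2.resize(f[140:240,330:430],(500,500),interpolation=cv2.INTER_CUBIC)
cv2.imwrite('pics/c.png',a[:,:,::-1])
h=cv2.cvtColor(f,cv2.COLOR_RGB2HSV); m=cv2.inRange(h,(12,90,60),(32,255,255)); m[:110]=0
for c in cv2.findContours(m,0,2)[0]:
    if cv2.contourArea(c)>150:
        print(cv2.boundingRect(c),cv2.minAreaRect(c),cv2.contourArea(c))
def P(u,v,z): return ray(s,u,v,z).round(0)
# pan outer corners (rim z)
for nm,z,cs in(('L',135,[(174,117),(262,131),(230,278),(138,263)]),('R',117,[(328,150),(415,163),(391,310),(300,295)])):
    p=np.array([P(u,v,z) for u,v in cs]); print(nm,p.tolist(),p.mean(0))
    d=(p[0]+p[1]-p[2]-p[3]); print(np.degrees(np.arctan2(d[1],d[0])))
```

```text
(364, 342, 71, 72) ((398.50006103515625, 377.0000305175781), (30.405588150024414, 77.07463836669922), 45.0) 2146.5
(287, 338, 30, 39) ((301.4452209472656, 357.02056884765625), (34.05897521972656, 20.95036506652832), 69.44395446777344) 656.0
(183, 320, 28, 27) ((196.5, 333.0), (26.0, 27.0), 90.0) 662.5
(71, 298, 41, 19) ((90.83248138427734, 307.4355773925781), (42.359527587890625, 5.815460681915283), 21.037511825561523) 202.0
(317, 245, 67, 50) ((350.1199951171875, 269.3399963378906), (61.894371032714844, 41.411983489990234), 10.30484676361084) 2431.5
(432, 218, 19, 18) ((441.1617431640625, 226.39706420898438), (14.062882423400879, 14.57737922668457), 30.963754653930664) 181.0
(170, 217, 37, 36) ((188.3113250732422, 234.66038513183594), (32.279727935791016, 31.592926025390625), 15.945395469665527) 912.5
(512, 174, 19, 38) ((520.7478637695312, 192.4107666015625), (39.89362716674805, 7.0002031326293945), 70.20112609863281) 224.0
(354, 163, 31, 38) ((368.811279296875, 181.66036987304688), (25.27433967590332, 33.24125289916992), 15.945395469665527) 766.0
(428, 143, 16, 14) ((435.52996826171875, 149.20999145507812), (12.445079803466797, 14.8492431640625), 81.8698959350586) 157.5
(193, 128, 35, 38) ((210.2000274658203, 146.40000915527344), (31.622774124145508, 33.5201416015625), 18.43494987487793) 910.0
L [[731.0, 208.0, 135.0], [706.0, 62.0, 135.0], [463.0, 108.0, 135.0], [488.0, 252.0, 135.0]] [597.  157.5 135. ]
-10.491477012331599
R [[679.0, -46.0, 117.0], [655.0, -190.0, 117.0], [414.0, -141.0, 117.0], [438.0, 1.0, 117.0]] [546.5 -94.  117. ]
-11.264205604627996
```

View pics/c.png

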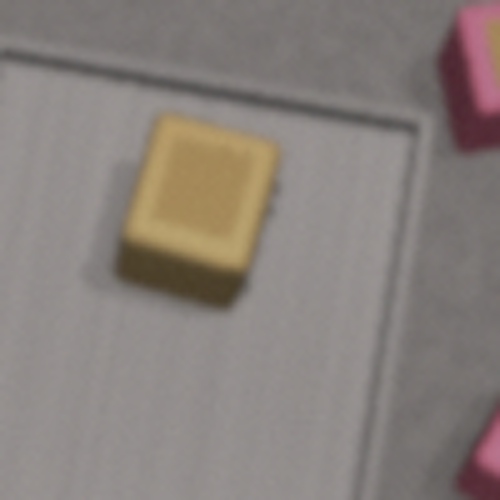

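Crop: top-face corners at about (362,162.4), (385.6,168.6), (379.6,194), (354.4,188), block turned slightly from the pan.

Run:
```python
from h import *
import pickle
from scipy.spatial.transform import Rotation as R
s=pickle.load(open('top1.pkl','rb'))
p=np.array([ray(s,330+u/5-.4,140+v/5-.4,157) for u,v in[(160,112),(278,143),(248,270),(122,240)]])
print(p.round(1),p.mean(0)); d=p[0]+p[1]-p[2]-p[3]; e=p[0]+p[3]-p[1]-p[2]
print(np.degrees(np.arctan2(d[1],d[0])),np.degrees(np.arctan2(e[1],e[0]))-90)
L=[ray(s,u,v,135) for u,v in[(174,117),(262,131),(230,278),(138,263)]]
print(np.mean(L,0))
o=ctrl.get_obs(); m=R.from_quat(np.roll(o['tool_rot'],-1)).as_matrix()
print('tool y angle',np.degrees(np.arctan2(m[1,1],m[0,1])),o['ee_pos'],'need',p.mean(0)-o['ee_pos'])
```

```text
[[ 642.8  -97.7  157. ]
 [ 632.3 -134.7  157. ]
 [ 590.7 -123.9  157. ]
 [ 600.7  -84.9  157. ]] [ 616.60078102 -110.29320221  157.        ]
-15.75920226425217 -15.152802040670139
[596.87838122 157.45491786 135.        ]
tool y angle 73.56899196867096 [176.71102041 599.29566262 239.12173342] need [ 439.88976061 -709.58886484  -82.12173342]
```

Request:
drive_tool(moves=[[[2.4, -3.9, 0, 0.1], [2.4, -3.9, 0, 0.1], [2.4, -3.9, 0, 0], [2.4, -3.9, 0, 0], [2.4, -3.9, 0, 0], [2.4, -3.9, 0, 0], [2.4, -3.9, 0, 0], [2.4, -3.9, 0, 0], [2.4, -3.9, 0, 0], [2.4, -3.9, 0, 0], [2.4, -3.9, 0, 0], [2.4, -3.9, 0, 0]]], grip=-1)

```text
t: 1.3
ee_pos: [465.4, 129.7, 239.6]
tool_rot: [-0.0, 0.133, 0.991, 0.0]
ft_force: [1.0, 1.4, -0.4]
gripper_width: 1.007
gripper_force: 0.0
```

Request:
drive_tool(moves=[[[2.5, -4.0, 0, 0], [2.5, -4.0, 0, 0], [2.5, -4.0, 0, 0], [2.5, -4.0, 0, 0], [2.6, -4.1, 0, 0], [2.6, -4.0, 0, 0], [0, 0, 0, 0], [0, 0, 0, 0]]], grip=-1)

```text
t: 2.1
ee_pos: [616.5, -110.2, 238.7]
tool_rot: [-0.001, 0.133, 0.991, 0.0]
ft_force: [0.0, 0.7, 0.0]
gripper_width: 1.002
gripper_force: 0.0
```

Run:
```python
from h import *
s=snap('side','s2.png'); t=snap('top','t2.png')
a=np.hstack([cv2.resize(x['frame'][r:r+200,c:c+200],(400,400)) for x,r,c in((s,90,270),(t,80,260))])
cv2.imwrite('pics/c2.png',a[:,:,::-1]); print(ctrl.get_obs()['ee_pos'])
```

```text
[ 616.20516754 -108.65688139  239.4486883 ]
```

View pics/c2.png

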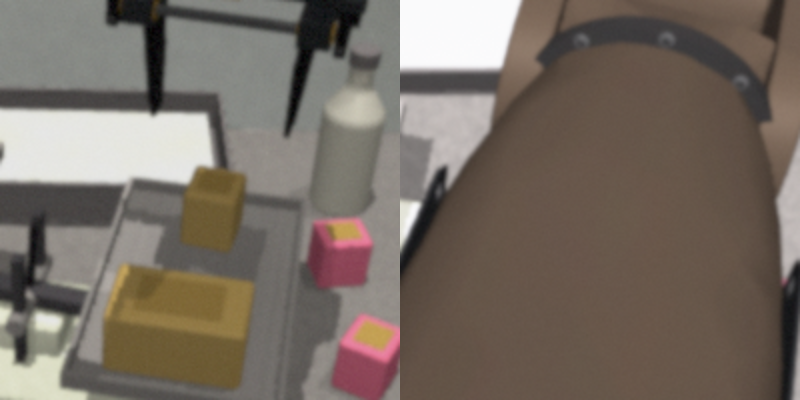

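The side view shows the open fingers straddling the block. Going down.

Request:
drive_tool(moves=[[[0, 0, -2, 0], [0, 0, -3, 0], [0, 0, -2.5, 0], [0, 0, -1.5, 0], [0, 0, -1.0, 0], [0, 0, 0, 0], [0, 0, 0, 0]]], grip=-1)

```text
t: 2.9
ee_pos: [617.0, -109.1, 140.5]
tool_rot: [0.0, 0.132, 0.991, -0.0]
ft_force: [-0.3, -0.1, 0.4]
gripper_width: 1.002
gripper_force: 0.0
```

Request:
drive_tool(moves=[[[0, 0, 0, 0], [0, 0, 0, 0], [0, 0, 0, 0], [0, 0, 0, 0], [0, 0, 0, 0], [0, 0, 0, 0]]], grip=1, squeeze=20)

```text
t: 3.5
ee_pos: [616.8, -109.6, 139.7]
tool_rot: [0.0, 0.133, 0.991, 0.0]
ft_force: [-0.4, 1.2, 0.3]
gripper_width: 0.548
gripper_force: 0.0
```

Request:
drive_tool(moves=[[[0, 0, 0, 0], [0, 0, 0, 0], [0, 0, 0, 0], [0, 0, 0, 0]]])

```text
t: 3.9
ee_pos: [616.8, -109.5, 139.7]
tool_rot: [0.0, 0.133, 0.991, 0.0]
ft_force: [0.1, -0.4, 0.0]
gripper_width: 0.44
gripper_force: 19.8
```

Request:
drive_tool(moves=[[[0, 0, 1, 0], [0, 0, 2, 0], [0, 0, 3, 0], [0, 0, 3, 0], [0, 0, 1, 0], [0, 0, 0, 0]]])

```text
t: 4.5
ee_pos: [617.1, -109.5, 241.1]
tool_rot: [0.001, 0.133, 0.991, -0.0]
ft_force: [0.2, 0.8, -1.5]
gripper_width: 0.448
gripper_force: 19.8
```

Request:
drive_tool(moves=[[[-0.1, 1.5, 0, 0.1], [-0.2, 3, 0, 0.1], [-0.3, 4, 0, 0.1], [-0.3, 4, 0, 0.1], [-0.3, 4, 0, 0.1], [-0.3, 4, 0, 0.1], [-0.3, 3.2, 0, 0.1], [-0.2, 2, 0, 0], [0, 1.1, 0, 0], [0, 0, 0, 0], [0, 0, 0, 0]]])

```text
t: 5.6
ee_pos: [596.6, 158.1, 239.0]
tool_rot: [-0.001, 0.096, 0.995, -0.0]
ft_force: [-0.4, -0.1, -0.7]
gripper_width: 0.441
gripper_force: 19.8
```

Run:
```python
from h import *
s=snap('side','s3.png'); cv2.imwrite('pics/c3.png',cv2.resize(s['frame'][60:300,100:440],(680,480))[:,:,::-1]); print(ctrl.get_obs()['ee_pos'])
```

```text
[596.76314838 157.73476698 239.14370115]
```

View pics/c3.png

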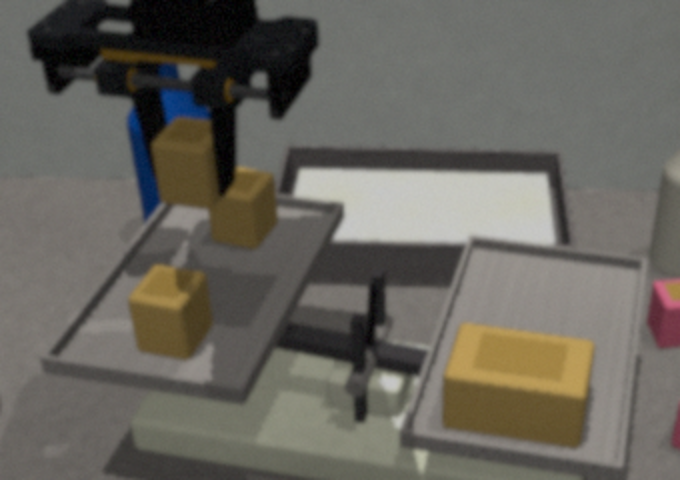

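The side view shows the block held over the left pan's free middle, and the large bar alone in the right pan.

Request:
drive_tool(moves=[[[0, 0, -2, 0], [0, 0, -3, 0], [0, 0, -2, 0], [0, 0, -0.9, 0], [0, 0, -0.5, 0], [0, 0, -0.5, 0], [0, 0, 0, 0], [0, 0, 0, 0], [0, 0, 0, 0], [0, 0, 0, 0]]])

```text
t: 6.65
ee_pos: [597.0, 158.6, 151.2]
tool_rot: [0.001, 0.096, 0.995, 0.0]
ft_force: [1.2, 0.2, -0.1]
gripper_width: 0.443
gripper_force: 19.8
```

Request:
drive_tool(moves=[[[0, 0, 0, 0], [0, 0, 0, 0], [0, 0, 0, 0], [0, 0, 0, 0], [0, 0, 0, 0], [0, 0, 0, 0], [0, 0, 0, 0], [0, 0, 0, 0]]], grip=-1)

```text
t: 7.45
ee_pos: [596.8, 158.5, 150.7]
tool_rot: [0.0, 0.096, 0.995, 0.0]
ft_force: [0.5, 0.5, 0.2]
gripper_width: 0.992
gripper_force: 0.0
```

Rise, then back out of the camera's view toward -x/+y.

Request:
drive_tool(moves=[[[0, 0, 1, 0], [0, 0, 3, 0], [0, 0, 4, 0], [0, 0, 2, 0], [-2, 3, 0, 0], [-2.5, 4, 0, 0], [-2.5, 4, 0, 0], [-2.5, 4, 0, 0], [-2.5, 4, 0, 0], [-2.5, 4, 0, 0], [-2.5, 4, 0, 0], [-2.5, 4, 0, 0]]])

```text
t: 8.65
ee_pos: [400.5, 470.0, 251.7]
tool_rot: [0.0, 0.096, 0.995, 0.0]
ft_force: [1.0, -0.3, -0.2]
gripper_width: 1.003
gripper_force: 0.0
```

Request:
drive_tool(moves=[[[-2.5, 4, 0, 0], [-2.5, 4, 0, 0], [0, 0, 0, 0], [0, 0, 0, 0], [0, 0, 0, 0], [0, 0, 0, 0]]])

```text
t: 9.25
ee_pos: [352.7, 547.5, 251.0]
tool_rot: [0.0, 0.097, 0.995, 0.0]
ft_force: [-0.3, 0.0, -0.3]
gripper_width: 1.003
gripper_force: 0.0
```

Run:
```python
from h import *
s=snap('side','s4.png'); t=snap('top','t4.png')
a=np.hstack([cv2.resize(x['frame'][r:r+210,120:440],(400,262)) for x,r in((s,110),(t,105))])
cv2.imwrite('pics/c4.png',a[:,:,::-1]); print(ctrl.get_obs()['ee_pos'])
```

```text
[352.6163148  547.68013811 250.96911105]
```

View pics/c4.png

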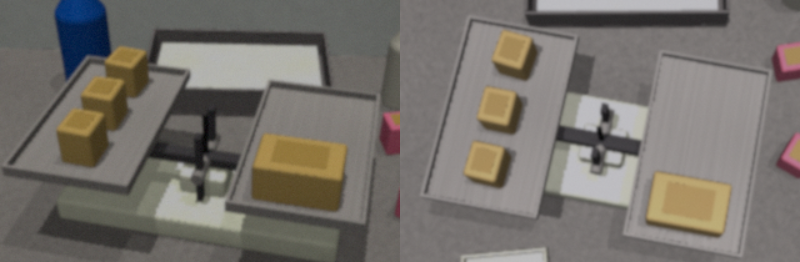

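Both views show three small blocks flat in a row in the left pan and the large bar alone in the right. I'll triangulate the rim corners to check the level.

Run:
```python
from h import *
s=snap('side','s5.png'); t=snap('top','t5.png')
def M(s):
    f=240/np.tan(np.radians(s['fov_y'])/2); V=np.array(s['view'])[:3]
    return np.array([[f,0,s['cx']],[0,f,s['cy']],[0,0,1]])@np.diag([1,-1,-1])@V
for n,a,b in(('L near',(232,278),(220,259)),('L far',(262,135),(270,167)),('R near',(301,294),(303,278)),('R far',(416,161),(423,185))):
    X=cv2.triangulatePoints(M(t),M(s),np.array(a,float).reshape(2,1),np.array(b,float).reshape(2,1)); print(n,(X[:3]/X[3]).ravel().round(0))
def cen(x,box):
    c0,r0,c1,r1=box; h=cv2.cvtColor(x['frame'],cv2.COLOR_RGB2HSV); m=cv2.inRange(h,(12,90,60),(32,255,255))[r0:r1,c0:c1]
    q=cv2.moments(m,True); return ray(x,c0+q['m10']/q['m00'],r0+q['m01']/q['m00'],141)[:2].round(0)
for b in((185,125,235,170),(175,170,225,212),(165,212,215,255),(305,240,395,300)): print(cen(t,b))
```

```text
L near [464. 111. 124.]
L far [703.  65. 125.]
R near [440.  -1. 115.]
R far [ 655. -190.  126.]
[673. 143.]
[599. 159.]
[528. 172.]
[476. -78.]
```

```bash
python3 -c "
from bench import ctrl
print(ctrl.hand_in())"
```

```text
the job is handed in; nothing more can be done
None
```

I moved the small block from the lower right pan to the middle of the left one and handed the job in at about 9.5 s: all three small blocks lie flat on the left, the large bar alone on the right, and the arm is clear; my rim check put the pans about 4 mm apart within several mm of pick error, so level rests mainly on the equal 300 g loads, and the hand-in gave no verdict.

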